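Close the sample-tube box: tube home, lid lined up, clip snapped

TASK

One of the tubes in the open blue box is stuck high in its cell: push it right down level with the others, leaving the lid open while you do it. Then close the white lid, line it up sideways so that its lip drops inside the box, and press its front edge down until the clip snaps and the two rims are fully shut; do not lean hard on the lid, and leave the spray bottle, the pipette and the mini centrifuge where they stand.

Things in the scene. Friction and masses are not known exactly. Their poses are not given: they have to be found in the camera images.
- box: Blue tube box (lower shell), fixed to the bench: 120 mm (its x) by 150 mm (its y), 50 mm high, walls 6 mm thick with a flat rim. Origin: centre of its underside; -x is the front with the clip, +x the hinged back, z up. Tubes stand only in rows x = -30 and -2 mm, columns y = -45, -15, 15, 45 mm. One tube is jammed high by about 5 N of friction; pushed on its cap it slides straight down and stays.
- lid (a joint): Swing of the white lid, rad: 0 = shut rim on rim, grows as it opens; starts at 1.70 to 1.90, leaning back, and may sag to its stop at 2.0. It stays open by itself, and falls shut slowly once pushed forward below about 0.8 rad. It then rests at about 0.05 rad on the clip if lined up, or at 0.12 to 0.15 rad with its lip on a side wall's rim if not.
- lid_hinge (a point): Point on the hinge axis (along the box's y) at the middle of the lid's width; x = 60, z = 50 mm in the box's frame. The hinge has side play: the lid slides along the axis up to 6 mm either way, with about 0.6 N of friction, so this point's y in the box's frame is the lid's sideways offset (0 = lined up). The lid's offset at the start is anywhere in that range.
- lid_front (a point): Middle of the lid's front lower edge, 120 mm from the hinge. The lid is a white upper shell of about 130 g, 120 by 150 mm like the box and 32 mm deep, its outer walls flush with the box's when lined up; axes those of the box when shut. Lid and box break above 45 N.
- lid_lip (a point): Middle of the lower edge of the lip under the front of the lid, 12 mm below its rim, 100 mm from the hinge. It fits between the side walls with 1.5 mm to spare each side, else it lands on a rim. With the lid down, a slow sideways push on its overhanging side, near the hinge, lets the lip drop in and the opposite wall stop it (a finger rubbing near the front holds the lid up, and it slides past).
- lid_top (a point): Spot on the lid's outer (upper) face where to press: 20 mm behind its front edge, on the middle line; 82 mm above the bench when shut. From rest on the clip, the clip gives way to about 9 N here, the front edge goes down about 8 mm and snaps, and the clip then holds the lid shut.
- clip_top (a point): Top of the springy white clip on the box's front wall, 44 mm wide, 63 mm above the bench, 10 mm in front of the wall. It snaps over a bead on the lid's front; it needs no touching.
- tube1_cap (a point): Sample tube 1 of 6: clear 5 ml tube, 66 mm tall, 16 mm across, with an orange screw cap 20 mm across and 15 mm high, upright in a cell of the box. The point is the centre of the cap's top, z up: 71 mm above the bench when the tube is home, 12 to 16 mm higher on the one tube that is stuck.
- tube2_cap (a point): Sample tube 2 of 6: clear 5 ml tube, 66 mm tall, 16 mm across, with an orange screw cap 20 mm across and 15 mm high, upright in a cell of the box. The point is the centre of the cap's top, z up: 71 mm above the bench when the tube is home, 12 to 16 mm higher on the one tube that is stuck.
- tube3_cap (a point): Sample tube 3 of 6: clear 5 ml tube, 66 mm tall, 16 mm across, with an orange screw cap 20 mm across and 15 mm high, upright in a cell of the box. The point is the centre of the cap's top, z up: 71 mm above the bench when the tube is home, 12 to 16 mm higher on the one tube that is stuck.
- tube4_cap (a point): Sample tube 4 of 6: clear 5 ml tube, 66 mm tall, 16 mm across, with an orange screw cap 20 mm across and 15 mm high, upright in a cell of the box. The point is the centre of the cap's top, z up: 71 mm above the bench when the tube is home, 12 to 16 mm higher on the one tube that is stuck.
- tube5_cap (a point): Sample tube 5 of 6: clear 5 ml tube, 66 mm tall, 16 mm across, with an orange screw cap 20 mm across and 15 mm high, upright in a cell of the box. The point is the centre of the cap's top, z up: 71 mm above the bench when the tube is home, 12 to 16 mm higher on the one tube that is stuck.
- tube6_cap (a point): Sample tube 6 of 6: clear 5 ml tube, 66 mm tall, 16 mm across, with an orange screw cap 20 mm across and 15 mm high, upright in a cell of the box. The point is the centre of the cap's top, z up: 71 mm above the bench when the tube is home, 12 to 16 mm higher on the one tube that is stuck.
- spray_bottle: A bystander, to be left where it is. Upright spray bottle with pale blue sleeve and white trigger head, 68 mm across, 200 mm tall; origin: centre of its underside.
- mini_centrifuge: A bystander, to be left where it is. Round white mini centrifuge with a black knob on top, 152 mm across, 107 mm tall; origin: centre of its underside.
- pipette: A bystander, to be left where it is. Pale grey single-channel pipette lying flat, 275 mm long along its x, 28 mm thick; origin: under the middle.
Things that resemble listed ones, but are neither listed nor needed, are in the scene too. Of the things that look like the box, the larger one is meant.

How it is judged:
On the way, in this order (a step that is already met when the one before it is completed fails the run):
1. the stuck tube is pushed down level with the others (within 3 mm) while the lid is still open (z of each of tube1_cap, tube2_cap, tube3_cap, tube4_cap, tube5_cap, tube6_cap in the frame of box below 0.074 m and value of joint lid above 0.8 rad), for 0.2 s.
2. the lid is shut rim on rim (value of joint lid below 0.03 rad and y of lid_front in the frame of box between -0.003 and 0.003 m), for 0.2 s.
At the end, for the whole second after the job is handed in: The lid is shut and stays shut (under 0.03 rad, about 3 mm at the front), within 3 mm sideways of the box; all six tubes are home within 3 mm; spray bottle, centrifuge and pipette are within 20 mm of where they were, the bottle upright (all of step 2 and z of each of tube1_cap, tube2_cap, tube3_cap, tube4_cap, tube5_cap, tube6_cap in the frame of box below 0.074 m and distance of each of spray_bottle, mini_centrifuge, pipette from where it was at the start of the episode below 0.02 m and angle between spray_bottle's own z axis and vertical below 0.2 rad); the robot touches nothing.
It fails at once if the robot pushes on the box or its lid with more than 45 N (contact force between any of the fingers, the arm and box above 45 N).
It fails at once if a bystander (spray bottle, mini centrifuge, pipette) is shoved more than 20 mm or the bottle tipped (distance of any of spray_bottle, mini_centrifuge, pipette from where it was at the start of the episode above 0.02 m or angle between spray_bottle's own z axis and vertical above 0.35 rad).
It also fails if it takes over 58 s, if anything falls off the work surface, if the arm or the gripper's body presses on something with over 40 N, if the wrist force passes 120 N, or if a joint passes its speed limit or range.

ROBOT

A 7-joint arm with a two-finger parallel gripper is mounted at the origin on the work surface. World frame = base frame: x ahead of the robot, y to its left, z up, the work surface at z = 0. Lengths are in m, angles in rad, forces in N, time in s.
With the tool pointing down it reaches from about 0.425 to 0.925 m from the base axis. Payload 6.8 kg.
Tool frame: the origin (TCP) lies midway between the tips of the shut fingers; the grasp point (between the pads) lies 19 mm behind it (r.grip_depth is the distance from the TCP to the grasp point, in m); z points along the fingers, y is the line along which they close (so a half turn about z gives the same grasp; the last joint's range is limited). The gripper opens to 85 mm and grips with 20 to 120 N. Pads are 22 mm wide; open, the fingers measure 114 mm over their backs; the gripper's body (76 mm by 85 mm) begins 54 mm behind the grasp point. The pads swing forward as they close: fully open they stand 13 mm farther back than shut.
Start: joints at [1.237, 0.477, 0.022, 1.555, -0.011, 1.109, -0.083], TCP at [0.151, -0.658, 0.231] pointing down, gripper open.
Joint ranges: [-2.96, 2.96], [-0.34, 2.1], [-1.41, 1.46], [0.24, 2.44], [-1.37, 4.51], [0.17, 1.92], [-2.96, 2.96]. Speed limits (rad/s): [2.39, 2.39, 3.14, 3.14, 3.14, 3.14, 3.14].

INTERFACE

Orientations are given as a rotation vector (axis times angle).
In Python, from bench import telemetry, grab_frame, calibration, order, silhouettes, r gives the robot as it stands.
- The arm moves only by the tool apply_moves, never from a script. Its argument "moves" is a list of rows, each a list of 7 numbers: the turn, a rotation vector about the tool's x, y, z scaled (see below), then the shift along the tool's x, y, z scaled (see below), then the opening, from -1 (shut) to 1 (fully open). A call has exactly 8 rows; each row shifts and turns the commanded pose from where the row before left it, along the tool's axes as they then stand; what a row does not reach is not made up. The controller multiplies each number of a shift by 1000 mm and each number of a turn by 6 degrees. A row lasts 1/12 s, in which the tool goes at most 41.7 mm and 7.16 degrees, less where a joint would pass 70% of its speed; a pose out of reach is approached as far as the arm can. A call with a number of a shift or a turn outside -1 to 1 is refused whole. A call with a gripper value outside its range is refused whole. The fingers move at their own pace and stop on an object; "grip_force" is the grip in N (left out, the last holds). Time passes only in rows, so rows that do not move let the fingers close, or fill a call up. It gives the time, the measured TCP pose, the force, the opening and the grip force at its end, in the units of the state.
- telemetry.get_obs(): the state, without advancing time (a new reading comes with each control period).
- grab_frame(name): name is "scene" or "top" or "wrist"; returns the picture (384x512x3 uint8, blue, green, red); there is no depth.
- calibration(name): a dict with "fx", "fy", "cx", "cy" (pixels), "world_from_camera" (4x4, takes a point from camera to world coordinates); the wrist camera has in their place "mount" (4x4, takes a point from camera to tool coordinates, whose origin is the TCP and whose axes are the flange's). Camera axes: x right, y down, z forward; pixel columns grow to the right and rows downward; lengths in m; the calibration is good to about 2 mm. A picture is of the moment at which its call begins: read the wrist's pose just before it. calibration takes no time and is no camera call.
- order.hand_in(): hands the job in; it is judged then, once.
Trained networks look in the newest picture that a camera, given by its name, has taken for a name from the list of things; names that differ only in an ending like _2 or _b are one class to them, and where a whole thing is asked for, a point or a joint stands for the part that bears it (a point fixed in the world has none). Each returns a list of dicts, best first, with "p" (0 to 1); they miss things now and then, are a little off and sometimes report something else, mostly with a low value. They report only what shows in the picture. A call takes as long as a camera call. They do not tell look-alikes from the thing itself.
- silhouettes(thing, camera): "mask" (384x512 bool, what is visible of it) and "extent" ([centre column, centre row, width, height] in pixels, round what is visible of it).
The state is a dict: "clock": time; "joints": joint angles; "qvel": joint speeds; "tau": joint torques, N m; "tcp_pos": TCP position; "orientation": TCP orientation; "contact_force": force on the tool from outside, world axes, zero at the start; "moment": the same for the moment, N m; "grip_width": finger opening in m; "gripper_force": force on a finger pad.
Only numpy, scipy, OpenCV 4.12 (cv2) and the standard library are available. Lean on these libraries where they do the work, as an engineer would, in place of code of your own. Each camera call takes 0.05 s, during which the arm holds its last target. There are 200 camera calls.

## Working session

There is one attempt and no reset: what is moved stays moved. The work goes in short steps, Python scripts to look and compute and a tool call to move; the robot and the scene stay as the last step left them, time stands still between calls to the robot, and variables do not carry over. Pictures are saved under pics/ and viewed, at most 10 in all, crops included, and the job is handed in when it is done.

Besides the shell and the picture viewer there is one more tool, called after ">>>" as name(argument=value, ...) on one line, values as JSON. apply_moves: Moves the arm, as the interface text tells. Its arguments: {"type":"object","properties":{"moves":{"type":"array"},"grip_force":{"type":"number"}},"required":["moves"]}

```bash
mkdir -p pics; ls
cat > h.py <<'E'
import numpy as np, cv2
from scipy.spatial.transform import Rotation as R
from bench import telemetry, grab_frame, calibration, order, silhouettes, r
def cam(n):
    c=calibration(n); K=np.array([[c['fx'],0,c['cx']],[0,c['fy'],c['cy']],[0,0,1]])
    if 'mount' in c:
        o=telemetry.get_obs(); T=np.eye(4); T[:3,:3]=R.from_rotvec(o['orientation']).as_matrix(); T[:3,3]=o['tcp_pos']
        return K,T@np.array(c['mount'])
    return K,np.array(c['world_from_camera'])
def proj(n,P,kt=None):
    K,T=kt or cam(n); Q=(np.atleast_2d(P)-T[:3,3])@T[:3,:3]; q=Q@K.T; return q[:,:2]/q[:,2:]
def atz(n,uv,z,kt=None):
    K,T=kt or cam(n); d=np.c_[np.atleast_2d(uv),np.ones(len(np.atleast_2d(uv)))]@np.linalg.inv(K).T@T[:3,:3].T
    return T[:3,3]+d*((z-T[2,3])/d[:,2:])
E
cat > a.py <<'E'
from h import *
o=telemetry.get_obs(); print({k:np.round(v,3) for k,v in o.items()})
a=grab_frame('scene');b=grab_frame('top')
cv2.imwrite('pics/scene.png',a);cv2.imwrite('pics/top.png',b)
for n in('scene','top'):
    K,T=cam(n);print(n,K[0,0],np.round(T,3).tolist())
    for t in('box','lid','tube1_cap','clip_top','spray_bottle','mini_centrifuge','pipette'):
        print(n,t,[(round(d['p'],2),np.round(d['extent']).tolist(),np.round(atz(n,d['extent'][:2],.07)[0],3).tolist()) for d in silhouettes(t,n)])
E
python3 a.py
```

```text
pics
{'clock': np.float64(0.0), 'joints': array([ 1.237,  0.478,  0.022,  1.556, -0.011,  1.109, -0.083]), 'qvel': array([-0.   ,  0.001,  0.001, -0.002,  0.001,  0.   , -0.001]), 'tau': array([-2.0000e-03, -5.9646e+01,  1.6070e+00, -2.8120e+01,  1.2000e-02,
        9.0000e-03,  0.0000e+00]), 'tcp_pos': array([ 0.151, -0.657,  0.23 ]), 'orientation': array([-3.12e+00, -3.54e-01,  1.00e-03]), 'contact_force': array([ 0.13 ,  0.192, -0.731]), 'moment': array([ 0.01 , -0.017, -0.026]), 'gripper_force': np.float64(0.0), 'grip_width': np.float64(0.085)}
scene 404.67323727355654 [[-0.859, 0.436, -0.268, 0.777], [0.512, 0.722, -0.465, 0.478], [-0.009, -0.537, -0.844, 1.007], [0.0, 0.0, 0.0, 1.0]]
scene box [(0.72, [259.0, 243.0, 100.0, 70.0], [0.571, 0.084, 0.07]), (0.63, [307.0, 304.0, 59.0, 64.0], [0.555, 0.277, 0.07])]
scene lid [(0.94, [309.0, 306.0, 59.0, 60.0], [0.554, 0.283, 0.07]), (0.66, [243.0, 250.0, 61.0, 61.0], [0.616, 0.08, 0.07])]
scene tube1_cap [(0.47, [288.0, 236.0, 7.0, 14.0], [0.497, 0.106, 0.07])]
scene clip_top [(0.79, [259.0, 244.0, 102.0, 75.0], [0.572, 0.087, 0.07])
[... 591 characters left out ...]
0], [0.54, 0.265, 0.07]), (0.74, [221.0, 159.0, 60.0, 79.0], [0.567, 0.091, 0.07]), (0.67, [359.0, 239.0, 16.0, 93.0], [0.325, -0.304, 0.07])]
top lid [(0.65, [219.0, 139.0, 58.0, 37.0], [0.626, 0.097, 0.07]), (0.58, [165.0, 164.0, 45.0, 36.0], [0.555, 0.256, 0.07])]
top tube1_cap []
top clip_top [(0.95, [221.0, 158.0, 60.0, 79.0], [0.567, 0.093, 0.07]), (0.81, [163.0, 169.0, 40.0, 42.0], [0.541, 0.262, 0.07]), (0.64, [381.0, 126.0, 56.0, 52.0], [0.653, -0.381, 0.07])]
top spray_bottle [(0.71, [118.0, 231.0, 51.0, 24.0], [0.363, 0.395, 0.07])]
top mini_centrifuge [(0.58, [383.0, 126.0, 53.0, 52.0], [0.653, -0.385, 0.07])]
top pipette [(0.7, [360.0, 242.0, 16.0, 86.0], [0.315, -0.307, 0.07])]
```

Run:
```python
import cv2
a=cv2.imread('pics/scene.png')[180:360,180:350];b=cv2.imread('pics/top.png')[100:220,130:270]
a=cv2.resize(a,None,fx=3.2,fy=3.2,interpolation=2)[:, :]
b=cv2.resize(b,None,fx=5,fy=5,interpolation=2)
cv2.imwrite('pics/ca.png',a);cv2.imwrite('pics/cb.png',b)
```

```text
(no output)
```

View pics/ca.png

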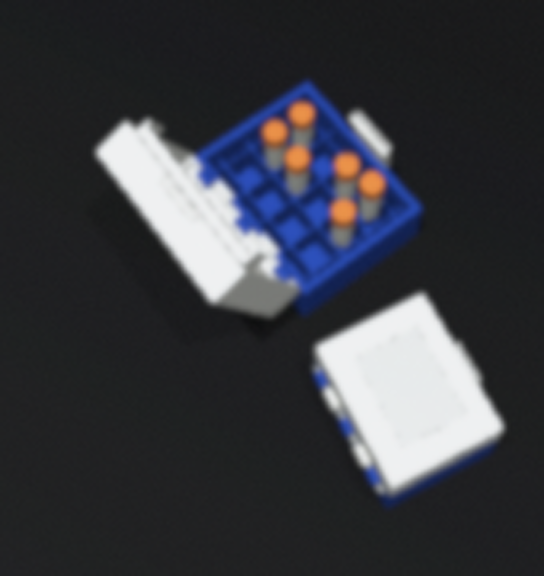

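View pics/cb.png

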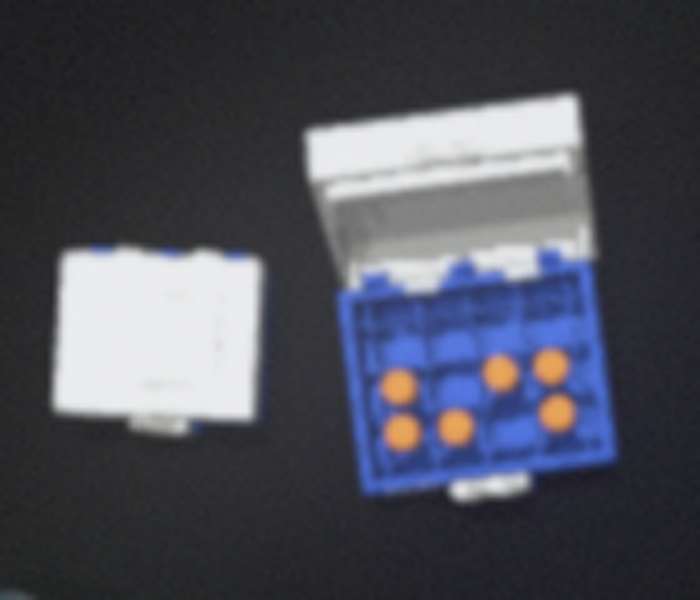

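```bash
cat > fit.py <<'E'
from h import *
from scipy.optimize import least_squares, linear_sum_assignment
def caps(n,img,thr_area):
    h=cv2.cvtColor(img,cv2.COLOR_BGR2HSV); m=cv2.inRange(h,(5,120,110),(22,255,255))
    k,l,s,c=cv2.connectedComponentsWithStats(m); return [(c[i],s[i,4]) for i in range(1,k) if s[i,4]>thr_area]
G=np.array([[-.03,.045],[-.03,.015],[-.03,-.045],[-.002,.045],[-.002,-.015],[-.002,-.045]])
def W(p,z):
    c,s=np.cos(p[2]),np.sin(p[2]); return np.c_[p[0]+c*G[:,0]-s*G[:,1],p[1]+s*G[:,0]+c*G[:,1],z]
def fit(views,p0=(.567,.09,.12),ks=range(6)):
    out=[]
    for k in ks:
        def res(p,full=False):
            z=np.full(6,.066); z[k]+=p[3]; e=[]
            for i,(n,c,kt) in enumerate(views):
                q=proj(n,W(p,z),kt); 
                a,b=linear_sum_assignment(np.linalg.norm(q[:,None]-c[None],axis=2)); d=(q[a]-c[b])
                f=(kt[0][0,0]);e.append(d.ravel()/f*700)
            return np.concatenate(e)
        s=least_squares(res,list(p0)+[.014],x_scale=.01); out.append((s.cost,k,s.x))
    return sorted(out,key=lambda t:t[0])
E
python3 - <<'E'
from fit import *
v=[]
for n in('scene','top'):
    c=caps(n,cv2.imread(f'pics/{n}.png'),12); print(n,[(np.round(a,1).tolist(),int(b)) for a,b in c])
    v.append((n,np.array([a for a,b in c]),cam(n)))
for w in (v,v[:1],v[1:]):
    for c,k,x in fit(w)[:3]: print(round(c,2),k,np.round(x,4))
E
```

```text
scene [([273.8, 215.6], 49), ([265.5, 221.4], 50), ([272.2, 229.3], 52), ([291.8, 234.6], 103), ([286.8, 246.3], 50)]
top [([239.9, 172.8], 24), ([229.7, 174.1], 27), ([209.5, 177.0], 26), ([241.1, 182.3], 26), ([220.7, 185.0], 26), ([210.2, 186.1], 25)]
22.21 1 [ 0.5205  0.0832  0.1095 -0.0132]
29.15 4 [0.521  0.0837 0.1015 0.0023]
29.16 2 [0.521  0.0837 0.1011 0.0022]
25.86 3 [0.5211 0.0848 0.0871 0.0054]
88.22 0 [ 0.5267  0.0805 -0.0684 -0.0182]
93.69 1 [ 0.5287  0.0816 -0.1233  0.0086]
0.04 0 [0.5213 0.0823 0.1123 0.0145]
0.19 3 [ 0.5216  0.0826  0.1046 -0.007 ]
0.26 5 [0.5214 0.0824 0.1051 0.0028]
```

Run:
```python
from fit import *
v=[]
for n in('scene','top'):
    c=[a for a,b in caps(n,cv2.imread(f'pics/{n}.png'),12)]
    if n=='scene': c=[c[0],c[1],c[2],c[4],(288.1,231.9),(296.3,237.5)]
    v.append((n,np.array(c),cam(n)))
for w in (v,v[:1],v[1:]):
    for c,k,x in fit(w)[:3]: print(round(c,2),k,np.round(x,4))
```

```text
0.61 0 [0.5212 0.0824 0.1139 0.0154]
9.89 1 [ 0.5207  0.0821  0.1312 -0.0024]
9.92 3 [ 0.5207  0.0821  0.1312 -0.0024]
0.54 0 [0.5211 0.0825 0.1147 0.0154]
6.52 3 [ 0.52    0.0816  0.1507 -0.0059]
6.53 1 [ 0.52    0.0817  0.1499 -0.0055]
0.04 0 [0.5213 0.0823 0.1123 0.0145]
0.19 3 [ 0.5216  0.0826  0.1046 -0.007 ]
0.26 5 [0.5214 0.0824 0.1051 0.0028]
```

The larger, open box at top pixel (221,159) / scene (259,243) is the one meant. The smaller, shut box at top (162,169) / scene (307,304) is the look-alike. The enlarged crops confirm this, and the cap fit puts the box at (0.521, 0.082) with yaw 0.114. The stuck tube is in the front row at column y=+45.

>>> apply_moves(moves=[[0,0,0.535,0,0,0,-1],[0,0,0.535,0,0,0,-1],[0,0,0,0.0345,-0.0233,0,-1],[0,0,0,0.0345,-0.0233,0,-1],[0,0,0,0.0345,-0.0233,0,-1],[0,0,0,0.0345,-0.0233,0,-1],[0,0,0,0.0345,-0.0233,0,-1],[0,0,0,0.0345,-0.0233,0,-1]], grip_force=40)

```text
clock: 1.47
tcp_pos: [0.3422, -0.4941, 0.2316]
orientation: [3.136, 0.178, 0.001]
contact_force: [-1.0, 0.0, -1.0]
grip_width: -0.0001
gripper_force: 0.0
```

```bash
cat >> h.py <<'E'
B=np.array([.5212,.0824]); YAW=.1139
def b2w(x,y): 
    c,s=np.cos(YAW),np.sin(YAW); return B+np.array([c*x-s*y,s*x+c*y])
def go(bx,by,z):
    o=telemetry.get_obs(); M=R.from_rotvec(o['orientation']).as_matrix()
    w=np.r_[b2w(bx,by),z]; d=M.T@(w-o['tcp_pos'])
    e=R.from_matrix(M.T@(R.from_euler('z',YAW)*R.from_rotvec([np.pi,0,0])).as_matrix()).as_rotvec(degrees=True)/6
    c,s=np.cos(YAW),np.sin(YAW);q=o['tcp_pos'][:2]-B
    print('t',round(float(o['clock']),2),'box tcp',np.round([c*q[0]+s*q[1],-s*q[0]+c*q[1],o['tcp_pos'][2]],4),'F',np.round(o['contact_force'],1),'d',np.round(d,4),'turn',np.round(e,3))
    return d
E
python3 -c "
from h import *
go(-.03,.045,.14)"
```

```text
t 1.47 box tcp [-0.2433 -0.5524  0.2316] F [-1.  0. -1.] d [ 0.2131 -0.5975  0.0914] turn [ 0.005 -0.003 -0.003]
```

>>> apply_moves(moves=[[0,0,0,0.0133,-0.0373,0,-1],[0,0,0,0.0133,-0.0373,0,-1],[0,0,0,0.0133,-0.0373,0,-1],[0,0,0,0.0133,-0.0373,0,-1],[0,0,0,0.0133,-0.0373,0,-1],[0,0,0,0.0133,-0.0373,0,-1],[0,0,0,0.0133,-0.0373,0,-1],[0,0,0,0.0133,-0.0373,0,-1]])

```text
clock: 2.13
tcp_pos: [0.4129, -0.1852, 0.2317]
orientation: [3.136, 0.178, 0.001]
contact_force: [0.6, -0.0, 0.2]
grip_width: -0.0003
gripper_force: 0.0
```

>>> apply_moves(moves=[[0,0,0,0.0133,-0.0373,0,-1],[0,0,0,0.0133,-0.0373,0,-1],[0,0,0,0.0133,-0.0373,0,-1],[0,0,0,0.0133,-0.0373,0,-1],[0,0,0,0.0133,-0.0373,0,-1],[0,0,0,0.0133,-0.0373,0,-1],[0,0,0,0.0133,-0.0373,0,-1],[0,0,0,0.0133,-0.0373,0,-1]])

```text
clock: 2.8
tcp_pos: [0.4849, 0.1234, 0.2317]
orientation: [3.136, 0.178, 0.002]
contact_force: [0.6, -0.6, 0.4]
grip_width: -0.0
gripper_force: 0.0
```

```bash
python3 -c "
from fit import *
go(-.03,.045,.1)
kt=cam('wrist'); a=grab_frame('wrist'); cv2.imwrite('pics/w1.png',a)
c=caps('wrist',a,60);print([(np.round(p,1).tolist(),int(n)) for p,n in c]); print(np.round(proj('wrist',W([*B,YAW],[.085]+[.07]*5),kt),1).tolist())
"
```

```text
t 2.8 box tcp [-0.0314  0.0449  0.2317] F [ 0.6 -0.6  0.4] d [ 1.300e-03 -1.000e-04  1.317e-01] turn [ 0.002 -0.009 -0.005]
[([253.5, 146.9], 268), ([312.4, 146.4], 332), ([342.5, 146.5], 356), ([281.6, 173.5], 301), ([340.3, 173.5], 334), ([253.6, 177.0], 322)]
[[255.4, 176.7], [284.4, 173.5], [342.5, 173.5], [255.4, 146.3], [314.9, 146.3], [344.7, 146.3]]
```

View pics/w1.png

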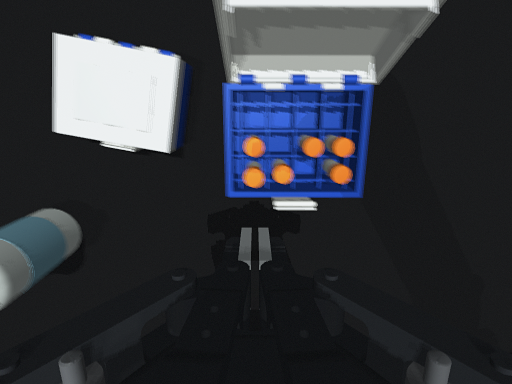

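The wrist picture shows the box upright in view at about (297,140), with the raised cap at (254,177) slightly larger than the rest. The fit agrees to about 2 px, so I'm going down on it.

>>> apply_moves(moves=[[0,0,0,0.0013,0,0.035,-1],[0,0,0,0,0,0.035,-1],[0,0,0,0,0,0.035,-1],[0,0,0,0,0,0.032,-1],[0,0,0,0,0,0.005,-1],[0,0,0,0,0,0.005,-1],[0,0,0,0,0,0.004,-1],[0,0,0,0,0,0.004,-1]])

```text
clock: 3.52
tcp_pos: [0.4862, 0.1216, 0.0778]
orientation: [3.136, 0.178, 0.001]
contact_force: [-3.5, -0.8, 5.0]
grip_width: 0.0002
gripper_force: 2.6
```

>>> apply_moves(moves=[[0,0,0,0,0,0.002,-1],[0,0,0,0,0,0.002,-1],[0,0,0,0,0,0.001,-1],[0,0,0,0,0,0.001,-1],[0,0,0,0,0,0,-1],[0,0,0,0,0,0,-1],[0,0,0,0,0,0,-1],[0,0,0,0,0,0,-1]])

```text
clock: 4.18
tcp_pos: [0.4862, 0.1217, 0.071]
orientation: [3.136, 0.178, 0.001]
contact_force: [-4.2, -1.5, 7.5]
grip_width: 0.0002
gripper_force: 3.9
```

>>> apply_moves(moves=[[0,0,0,0,0,-0.01,-1],[0,0,0,0,0,-0.03,-1],[0,0,0,0,0,-0.04,-1],[0,0,0,0,0,-0.04,-1],[0,0,0,0,0,-0.04,-1],[0,0,0,0,0,0,-1],[0,0,0,0,0,0,-1],[0,0,0,0,0,0,-1]])

```text
clock: 4.85
tcp_pos: [0.4862, 0.1217, 0.2309]
orientation: [-3.136, -0.178, -0.003]
contact_force: [-0.8, -0.3, -0.5]
grip_width: 0.0001
gripper_force: 0.0
```

```bash
python3 -c "
from fit import *
from scipy.optimize import least_squares
go(.16,.0,.2317)
kt=cam('wrist'); a=grab_frame('wrist'); cv2.imwrite('pics/w2.png',a)
c=np.array([p for p,n in caps('wrist',a,60)]);print(np.round(c,1).tolist())
for cc,k,x in fit([('wrist',c,kt)]): print(round(cc,2),k,np.round(x,4))
for n in('scene','top'):
    grab_frame(n)
    for d in silhouettes('lid',n):
        if n=='top': cv2.imwrite('pics/lm%d.png'%(d['p']*100),d['mask']*255)
        print(n,round(d['p'],2),np.round(d['extent'],1))
# expected silhouettes of lid for angles
for th in (1.7,1.8,1.9,2.0):
    P=[]
    for u in(0,.12):
        for h in(0,.032):
            for y in(-.075,.075):
                x=.06-u*np.cos(th)+h*np.sin(th); z=.05+u*np.sin(th)+h*np.cos(th); P.append([*b2w(x,y),z])
    for n in('scene','top'):
        q=proj(n,np.array(P)); print(th,n,np.round([(q.min(0)+q.max(0))/2,np.ptp(q,axis=0)],1).tolist())
"
```

```text
t 4.85 box tcp [-0.0303  0.0431  0.2309] F [-0.8 -0.3 -0.5] d [ 0.1903  0.043  -0.0005] turn [-0.001 -0.017 -0.002]
[[254.1, 148.6], [313.5, 148.9], [343.4, 148.8], [254.0, 175.5], [283.1, 175.7], [341.1, 175.7]]
2.06 5 [0.5197 0.0813 0.113  0.0022]
2.53 2 [0.5197 0.0813 0.1115 0.0013]
2.86 4 [0.5197 0.0812 0.1113 0.0008]
2.93 3 [ 5.197e-01  8.120e-02  1.111e-01 -4.000e-04]
2.94 0 [5.197e-01 8.120e-02 1.107e-01 2.000e-04]
2.94 1 [5.197e-01 8.120e-02 1.109e-01 1.000e-04]
scene 0.93 [309.4 305.9  54.5  57.3]
scene 0.73 [244.1 249.9  61.3  61.9]
top 0.8 [159.7 164.3  37.4  36. ]
top 0.73 [219.1 138.1  56.3  42.5]
top 0.69 [382.6 126.9  52.6  48.9]
1.7 scene [[247.9, 244.6], [54.0, 70.0]]
1.7 top [[218.5, 143.6], [57.5, 29.0]]
1.8 scene [[246.1, 246.2], [57.7, 67.2]]
1.8 top [[218.3, 141.8], [57.8, 32.7]]
1.9 scene [[244.3, 248.0], [61.2, 64.2]]
1.9 top [[218.3, 140.1], [57.9, 36.0]]
2.0 scene [[242.8, 249.8], [64.3, 61.0]]
2.0 top [[218.2, 138.6], [58.0, 39.1]][ WARN:0@8.902] global loadsave.cpp:1063 imwrite_ Unsupported depth image for selected encoder is fallbacked to CV_8U.
```

>>> apply_moves(moves=[[0,0,0,0.035,0.0072,0,-1],[0,0,0,0.035,0.0072,0,-1],[0,0,0,0.035,0.0072,0,-1],[0,0,0,0.035,0.0072,0,-1],[0,0,0,0.035,0.0072,0,-1],[0,0,0,0.033,0.0072,0,-1],[0,0,0,0,0,0.03,-1],[0,0,0,0,0,0.04,-1]])

```text
clock: 5.77
tcp_pos: [0.7018, 0.1027, 0.1618]
orientation: [-3.135, -0.175, -0.011]
contact_force: [-0.9, 0.6, -0.4]
grip_width: -0.0
gripper_force: 0.0
```

>>> apply_moves(moves=[[0,0,0,0,0,0.03,-1],[0,0,0,-0.01,0,0,-1],[0,0,0,-0.01,0,0,-1],[0,0,0,-0.01,0,0,-1],[0,0,0,-0.01,0,0,-1],[0,0,0,-0.01,0,0,-1],[0,0,0,-0.01,0,0,-1],[0,0,0,-0.01,0,0,-1]])

```text
clock: 6.43
tcp_pos: [0.6277, 0.0946, 0.1297]
orientation: [-3.136, -0.179, 0.0]
contact_force: [2.4, 1.7, 11.1]
grip_width: 0.0
gripper_force: 1.2
```

>>> apply_moves(moves=[[0,0,0,-0.01,0,0,-1],[0,0,0,-0.01,0,0,-1],[0,0,0,-0.01,0,0,-1],[0,0,0,-0.01,0,0,-1],[0,0,0,-0.01,0,0,-1],[0,0,0,-0.01,0,0,-1],[0,0,0,-0.01,0,0,-1],[0,0,0,0,0,0,-1]])

```text
clock: 7.1
tcp_pos: [0.5556, 0.086, 0.1297]
orientation: [3.136, 0.179, -0.004]
contact_force: [-0.2, -0.0, 0.5]
grip_width: 0.0002
gripper_force: 0.0
```

```bash
python3 -c "
from h import *
go(.03,0,.13)"
```

```text
t 7.1 box tcp [ 0.0346 -0.0003  0.1297] F [-0.2 -0.   0.5] d [-0.0046 -0.0003 -0.0003] turn [0.007 0.027 0.003]
```

>>> apply_moves(moves=[[0,0,0,-0.008,0,0,-1],[0,0,0,-0.008,0,0,-1],[0,0,0,0,0,-0.02,-1],[0,0,0,-0.01,0,-0.035,-1],[0,0,0,-0.015,0,-0.035,-1],[0,0,0,-0.015,0,0,-1],[0,0,0,-0.01,0,0,-1],[0,0,0,0,0,0,-1]])

```text
clock: 7.77
tcp_pos: [0.4905, 0.0784, 0.2199]
orientation: [3.135, 0.179, -0.002]
contact_force: [-0.4, -0.7, -0.3]
grip_width: -0.0001
gripper_force: 0.0
```

```bash
python3 -c "
from h import *
go(-.03,0,.22)
a=grab_frame('wrist'); cv2.imwrite('pics/w3.png',cv2.resize(a[40:240,180:420],None,fx=3,fy=3,interpolation=2))
cv2.imwrite('pics/w3full.png',a);np.save('kt3.npy',cam('wrist')[1])
b=grab_frame('top');cv2.imwrite('pics/t3.png',b);b=grab_frame('scene');cv2.imwrite('pics/s3.png',b)
"
```

```text
t 7.77 box tcp [-0.0309 -0.0004  0.2199] F [-0.4 -0.7 -0.3] d [ 0.0009 -0.0004 -0.0001] turn [0.012 0.014 0.   ]
```

View pics/w3.png

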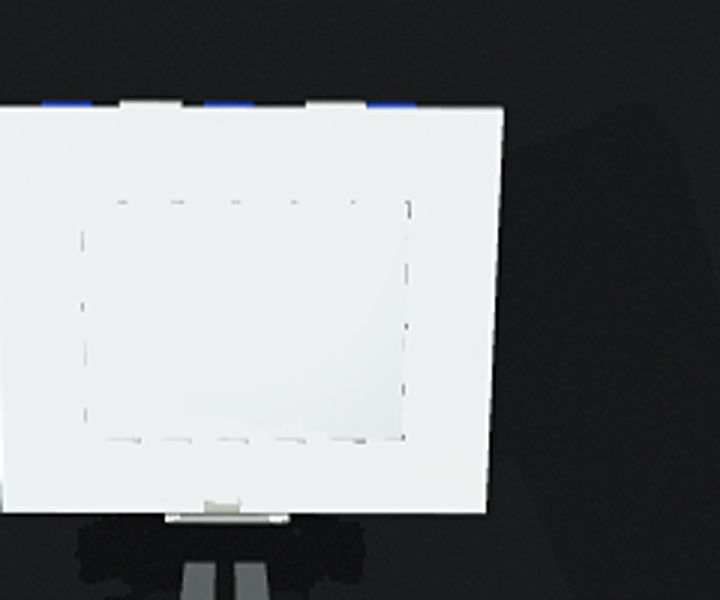

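The lid is down. Its knuckles at crop (150, 335) have their midpoint at 243, while the clip (165–290) and the box lugs centre on 228. So the lid sits about 5 mm towards -y, and I'll push its -y side near the hinge.

>>> apply_moves(moves=[[0,0,0,0.019,0.03,0,-1],[0,0,0,0.019,0.03,0,-1],[0,0,0,0.019,0.03,0,-1],[0,0,0,0.019,0.03,0,-1],[0,0,0,0,0,0.04,-1],[0,0,0,0,0,0.04,-1],[0,0,0,0,0,0.04,-1],[0,0,0,0,0,0.039,-1]])

```text
clock: 8.58
tcp_pos: [0.5818, -0.0318, 0.0582]
orientation: [-3.136, -0.177, 0.002]
contact_force: [1.1, -0.8, -0.5]
grip_width: -0.0004
gripper_force: 0.0
```

>>> apply_moves(moves=[[0,0,0,0,-0.004,0,-1],[0,0,0,0,-0.004,0,-1],[0,0,0,0,-0.004,0,-1],[0,0,0,0,-0.002,0,-1],[0,0,0,0,-0.002,0,-1],[0,0,0,0,-0.002,0,-1],[0,0,0,0,-0.002,0,-1],[0,0,0,0,0,0,-1]])

```text
clock: 9.25
tcp_pos: [0.5801, -0.0112, 0.0623]
orientation: [3.136, 0.179, 0.002]
contact_force: [0.2, 0.3, -0.8]
grip_width: -0.0002
gripper_force: 0.0
```

```bash
python3 -c "
from h import *
go(.045,-.09,.06)
a=grab_frame('wrist'); cv2.imwrite('pics/w4.png',a)
"
```

```text
t 9.25 box tcp [ 0.0479 -0.0997  0.0623] F [ 0.2  0.3 -0.8] d [-0.0029 -0.0097  0.0023] turn [ 0.001 -0.015  0.003]
```

View pics/w4.png

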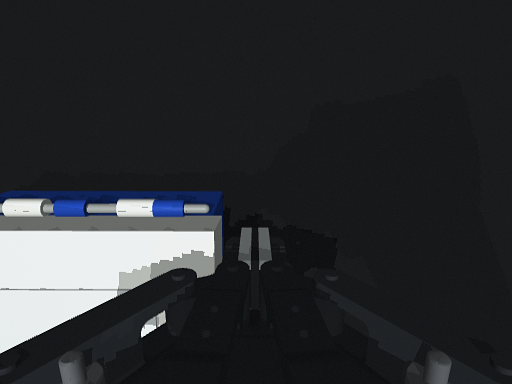

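The wrist view shows the fingers (about col 255) just off the lid's -y side edge (about col 220). There is no contact yet, so I'll creep in.

>>> apply_moves(moves=[[0,0,0,0,-0.001,0,-1],[0,0,0,0,-0.001,0,-1],[0,0,0,0,-0.001,0,-1],[0,0,0,0,-0.001,0,-1],[0,0,0,0,-0.001,0,-1],[0,0,0,0,-0.001,0,-1],[0,0,0,0,-0.001,0,-1],[0,0,0,0,-0.001,0,-1]])

```text
clock: 9.97
tcp_pos: [0.5787, -0.0039, 0.0612]
orientation: [3.136, 0.178, -0.0]
contact_force: [0.3, -1.4, 0.1]
grip_width: 0.0
gripper_force: 0.4
```

>>> apply_moves(moves=[[0,0,0,0,-0.001,0,-1],[0,0,0,0,-0.001,0,-1],[0,0,0,0,-0.0005,0,-1],[0,0,0,0,-0.0005,0,-1],[0,0,0,0,-0.0005,0,-1],[0,0,0,0,-0.0005,0,-1],[0,0,0,0,0,0,-1],[0,0,0,0,0,0,-1]])

```text
clock: 10.63
tcp_pos: [0.5784, -0.0002, 0.0613]
orientation: [3.136, 0.178, 0.0]
contact_force: [0.1, -2.7, -0.8]
grip_width: 0.0001
gripper_force: 1.2
```

```bash
python3 -c "
from h import *
go(.045,-.09,.06)
a=grab_frame('wrist'); cv2.imwrite('pics/w5.png',a)
# compare knuckle boundaries along hinge row in w4 and w5
for f in('w4','w5'):
    a=cv2.imread(f'pics/{f}.png')[204:214,:225].mean(0).astype(int); bl=(a[:,0]-a[:,2]>60); wh=(a.min(1)>170)
    print(f,'blue',np.flatnonzero(np.diff(bl.astype(int))).tolist(),'white',np.flatnonzero(np.diff(wh.astype(int))).tolist())
"
```

```text
t 10.63 box tcp [ 0.0474 -0.0885  0.0613] F [ 0.1 -2.7 -0.8] d [-0.0024  0.0015  0.0013] turn [ 0.004 -0.    -0.005]
w4 blue [52, 83, 151, 182, 209, 215] white [2, 39, 115, 151]
w5 blue [4, 72, 103, 172, 203, 217] white [8, 46, 123, 161]
```

>>> apply_moves(moves=[[0,0,0,0,0.01,0,-1],[0,0,0,0,0.015,-0.02,-1],[0,0,0,0,0,-0.04,-1],[0,0,0,0,0,-0.04,-1],[0,0,0,0,0,-0.04,-1],[0,0,0,-0.02,-0.036,-0.019,-1],[0,0,0,-0.02,-0.036,0,-1],[0,0,0,-0.02,-0.036,0,-1]])

```text
clock: 11.35
tcp_pos: [0.5117, 0.0739, 0.2206]
orientation: [-3.136, -0.175, -0.006]
contact_force: [-0.3, 0.3, 0.0]
grip_width: 0.0004
gripper_force: 0.0
```

>>> apply_moves(moves=[[0,0,0,-0.018,-0.005,0,-1],[0,0,0,0,0,0,-1],[0,0,0,0,0,0,-1],[0,0,0,0,0,0,-1],[0,0,0,0,0,0,-1],[0,0,0,0,0,0,-1],[0,0,0,0,0,0,-1],[0,0,0,0,0,0,-1]])

```text
clock: 12.02
tcp_pos: [0.4931, 0.0758, 0.2186]
orientation: [-3.136, -0.177, 0.0]
contact_force: [0.0, 0.6, -0.4]
grip_width: 0.0
gripper_force: 0.0
```

```bash
python3 -c "
from h import *
go(-.04,.001,.1)
a=grab_frame('wrist'); cv2.imwrite('pics/w6full.png',a); cv2.imwrite('pics/w6.png',cv2.resize(a[40:240,180:420],None,fx=3,fy=3,interpolation=2))
K,T=cam('wrist')
for nm,off in(('low',.05),('high',.13)):
  P=[]
  for u in(0,.12):
    for y in(-.075,.075):
        x=.06-u*np.cos(off)+.032*np.sin(off); z=.05+u*np.sin(off)+.032*np.cos(off); P.append([*b2w(x,y),z])
  print(nm,'crop px back L/R(-y first), front',np.round((proj('wrist',np.array(P),(K,T))-[180,40])*3,0).tolist())
"
```

```text
t 12.02 box tcp [-0.0287 -0.0034  0.2186] F [ 0.   0.6 -0.4] d [-0.0113 -0.0044  0.1186] turn [-0.002  0.003 -0.01 ]
low crop px back L/R(-y first), front [[473.0, 119.0], [-42.0, 119.0], [451.0, 515.0], [-18.0, 515.0]]
high crop px back L/R(-y first), front [[474.0, 109.0], [-43.0, 110.0], [459.0, 514.0], [-26.0, 515.0]]
```

View pics/w6.png

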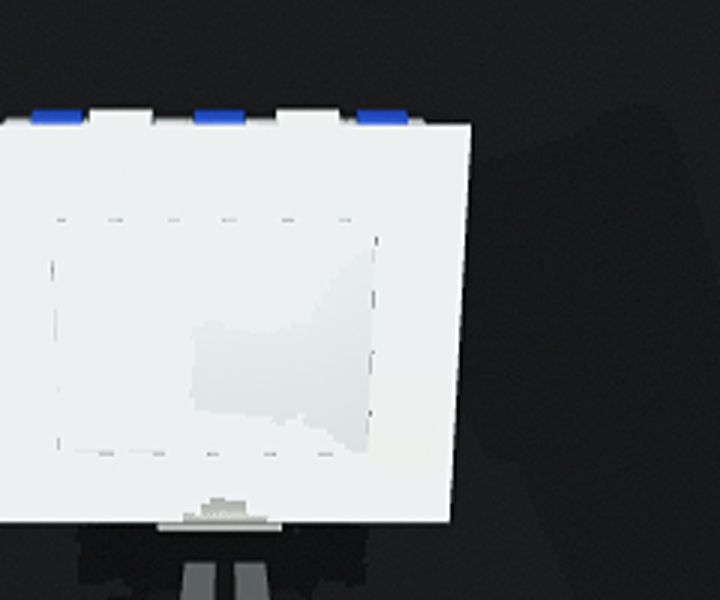

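The lid now lies low: edge convergence is 22 px, matching the 0.05 rad prediction. Its knuckles are centred at 215 against 219.5 for the box lugs, so it's about 1.6 mm off with the lip in. Pressing the front.

>>> apply_moves(moves=[[0,0,0,-0.0113,-0.005,0.02,-1],[0,0,0,0,0,0.04,-1],[0,0,0,0,0,0.04,-1],[0,0,0,0,0,0.02,-1],[0,0,0,0,0,0.006,-1],[0,0,0,0,0,0.002,-1],[0,0,0,0,0,0.002,-1],[0,0,0,0,0,0.001,-1]])

```text
clock: 12.73
tcp_pos: [0.4823, 0.0801, 0.089]
orientation: [-3.136, -0.178, -0.004]
contact_force: [-0.1, 0.3, 0.2]
grip_width: 0.0002
gripper_force: 0.0
```

>>> apply_moves(moves=[[0,0,0,0,0,0.001,-1],[0,0,0,0,0,0.001,-1],[0,0,0,0,0,0.001,-1],[0,0,0,0,0,0.001,-1],[0,0,0,0,0,0.001,-1],[0,0,0,0,0,0,-1],[0,0,0,0,0,0,-1],[0,0,0,0,0,0,-1]])

```text
clock: 13.4
tcp_pos: [0.4811, 0.08, 0.0843]
orientation: [3.136, 0.179, 0.002]
contact_force: [-4.0, -1.2, 7.4]
grip_width: -0.0003
gripper_force: 3.9
```

>>> apply_moves(moves=[[0,0,0,0,0,0.001,-1],[0,0,0,0,0,0.001,-1],[0,0,0,0,0,0.0005,-1],[0,0,0,0,0,0.0005,-1],[0,0,0,0,0,0,-1],[0,0,0,0,0,0,-1],[0,0,0,0,0,0,-1],[0,0,0,0,0,0,-1]])

```text
clock: 14.07
tcp_pos: [0.4813, 0.0798, 0.0801]
orientation: [3.137, 0.178, 0.001]
contact_force: [-1.8, -0.5, 5.1]
grip_width: -0.0003
gripper_force: 2.7
```

>>> apply_moves(moves=[[0,0,0,0,0,0.0005,-1],[0,0,0,0,0,0.0005,-1],[0,0,0,0,0,0.0005,-1],[0,0,0,0,0,0,-1],[0,0,0,0,0,0,-1],[0,0,0,0,0,0,-1],[0,0,0,0,0,0,-1],[0,0,0,0,0,0,-1]])

```text
clock: 14.73
tcp_pos: [0.481, 0.0799, 0.0788]
orientation: [3.136, 0.179, 0.0]
contact_force: [-3.5, -0.7, 9.1]
grip_width: -0.0
gripper_force: 4.5
```

>>> apply_moves(moves=[[0,0,0,0,0,0.0005,-1],[0,0,0,0,0,0.0005,-1],[0,0,0,0,0,0.0005,-1],[0,0,0,0,0,0.0005,-1],[0,0,0,0,0,0,-1],[0,0,0,0,0,0,-1],[0,0,0,0,0,0,-1],[0,0,0,0,0,0,-1]])

```text
clock: 15.4
tcp_pos: [0.4806, 0.0798, 0.077]
orientation: [3.136, 0.179, -0.001]
contact_force: [-6.7, -0.5, 13.7]
grip_width: 0.0001
gripper_force: 7.2
```

>>> apply_moves(moves=[[0,0,0,0,0,-0.005,-1],[0,0,0,0,0,-0.015,-1],[0,0,0,0,0,-0.03,-1],[0,0,0,0,0,-0.04,-1],[0,0,0,0,0,-0.04,-1],[0,0,0,0.011,0.005,-0.0115,-1],[0,0,0,0,0,0,-1],[0,0,0,0,0,0,-1]])

```text
clock: 16.07
tcp_pos: [0.4931, 0.0758, 0.2181]
orientation: [3.137, 0.177, 0.003]
contact_force: [-0.2, 0.0, -0.2]
grip_width: -0.0004
gripper_force: 0.0
```

```bash
python3 -c "
from h import *
go(-.04,.001,.1)
a=grab_frame('wrist'); cv2.imwrite('pics/w7full.png',a); cv2.imwrite('pics/w7.png',cv2.resize(a[40:240,180:420],None,fx=3,fy=3,interpolation=2))
K,T=cam('wrist')
for off in (0,.05):
  P=[]
  for u in(0,.12):
    for y in(-.075,.075):
        x=.06-u*np.cos(off)+.032*np.sin(off); z=.05+u*np.sin(off)+.032*np.cos(off); P.append([*b2w(x,y),z])
  print(off,np.round((proj('wrist',np.array(P),(K,T))-[180,40])*3,0).tolist())
for f in('w6full','w7full'):
  a=cv2.imread(f'pics/{f}.png').astype(int); w=a.min(2)>150
  q=[np.polyfit([y for y in range(90,205)],[np.flatnonzero(w[y])[k] for y in range(90,205)],1) for k in(0,-1)]
  wid=lambda y:np.polyval(q[1],y)-np.polyval(q[0],y)
  col=w[:,300];r0=np.flatnonzero(col);print(f,'rows',r0[0],r0[-1],'front/back width ratio',round(wid(r0[-1])/wid(r0[0]),4),round(wid(r0[0]),1),round(wid(r0[-1]),1))
for n in('top','scene'): cv2.imwrite(f'pics/{n}7.png',grab_frame(n))
"
```

```text
t 16.07 box tcp [-0.0287 -0.0034  0.2181] F [-0.2  0.  -0.2] d [-0.0115 -0.0044  0.1181] turn [ 0.001 -0.017 -0.011]
0 [[475.0, 120.0], [-44.0, 120.0], [447.0, 512.0], [-14.0, 512.0]]
0.05 [[475.0, 114.0], [-44.0, 114.0], [452.0, 513.0], [-19.0, 513.0]]
w6full rows 82 213 front/back width ratio 0.265 399.3 105.8
w7full rows 85 213 front/back width ratio 0.2617 394.0 103.1
```

View pics/w7.png

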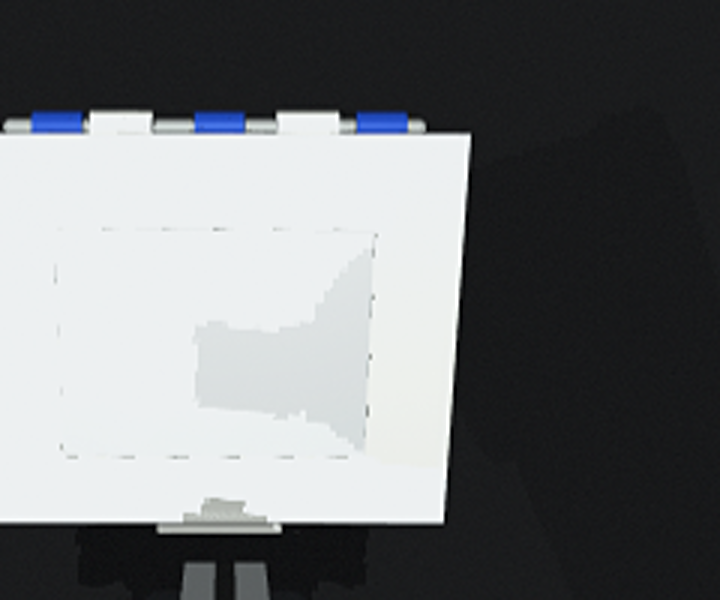

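The lid stays shut after release: depth is 389 px against 392 predicted shut and 399 on the clip. The edges at (470,133)–(444,522) converge as they should when shut. The sideways offset is about 1.6 mm, and the robot is clear.

```bash
python3 -c "
from h import *
print(order.hand_in())"
```

```text
the job is handed in; nothing more can be done
None
```

I pushed the stuck tube level with the lid open, then closed the lid, lined it up to about 1.6 mm sideways and pressed it shut. The last wrist picture shows it staying shut on release. I handed the job in at about 16 s; no verdict came back, and I didn't re-measure the spray bottle, pipette and mini centrifuge, though the arm stayed well clear of them.

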